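Drift the display-stand strap into line and bolt it

TASK

The foot strap of the armour display stand has swung several millimetres off the bolt hole in the eccentric bush beneath it. Take the tapered drift from the wooden block, work it gently down through both holes until its handle sits on the strap so that the holes are pulled into line, stand the drift back in the block, then put the bolt fully home through both holes. Move the strap with the drift only, never force the drift or the bolt hard against the stand, and leave the other things alone.

Things in the scene. Friction and masses are not known exactly. Their poses are not given: they have to be found in the camera images.
- seat (a point): Centre of the stand's square eccentric bush (42 mm, dark steel), on its top face, 70 mm above the bench; z up, y along the channel to the mast, x across. The lower bolt hole, 20 mm in diameter, 12 mm deep, open below to the channel's floor, runs through the bush 6 mm off this point, in an unknown direction, at least 50 degrees off +x (the bush does not turn). Part of it shows through the slot.
- strap_hole (a point): Centre of the bolt slot in the foot strap, on the strap's top face, 78.5 mm above the bench: 20 mm wide across the strap (x), 33 mm along it (y). The strap: bright steel bar 50 mm wide, 8 mm thick, 0.5 mm over the bush; it swings level about the mast stub, 130 mm from here along its +y. It starts 8.3 to 8.9 mm off seat along the stand's +x, about 3 N here moves it, and it stays where left. z up.
- strap (a joint): Swing of the strap about the mast stub, rad; positive carries the strap's slot to the stand's +x by 130 mm per rad; 0 when the slot is centred on the bush. In line with the true lower hole it lies between -0.05 and 0.03.
- drift_mid (a point): Tapered drift, dark steel, about 350 g, 120 mm tall, point down in the block. This point: on its axis half-way up, at the shoulder (flat underside of the handle). Above: round handle, 30 mm diameter, 60 mm tall, top 6 mm bevelled (the tallest thing in the block). Below: 24 mm of straight shank 19 mm in diameter, then a 36 mm oiled taper to a 3 mm tip, 60 mm under the shoulder. z up its axis.
- bolt_mid (a point): Bolt, bright steel, 180 g, 68 mm tall, standing in one of the block's holes. This point is on its axis half-way up, at the flat underside of the head. Above it a lobed round head 30 mm in diameter and 34 mm tall; below it a straight shank 17 mm in diameter, 34 mm long, the last 6 mm tapered to 12 mm. z along its axis, up.
- punch_mid (a point): Pin punch, a bystander standing in the remaining hole of the block: thin handle 14 mm in diameter, 50 mm above the block; this point is on its axis half-way up, level with the block's top. Leave it.
- block_top (a point): Centre of the top face of a fixed wooden block 200 mm (x) by 70 mm (y), 66 mm high. Three upright holes 21 mm in diameter, right through, lie on its x axis at -65, 0 and +65 mm. The drift, the bolt and the punch stand in them in any order, each resting on its shoulder.
- tub: Green plastic tub, 110 mm wide, 65 mm high, origin under its centre. Bystander.
- jar: Black lidded jar, 90 mm wide, 105 mm high, origin under its centre. Bystander.
- hammer: Hammer lying on the bench, origin at the middle of its underside. Bystander.
- brush: Brush lying on the bench, origin at the middle of its underside. Bystander.
- cup: White cup, 76 mm wide, 85 mm high, origin under its centre. Bystander.
- collar: Loose steel ring, 56 mm wide, 22 mm high, origin under its centre. Bystander.
- stand: Stand: dark steel channel fixed to the bench, 100 mm wide (x), 230 mm long (y), 70 mm high, with its strap and a mast stub 30 mm thick, 60 mm tall over the strap. Origin on the bench straight under the point seat, axes as there.
- drift: The drift, origin at its tip.
- bolt: The bolt, origin at the foot of its shank.
There are look-alikes about, which are no part of the job. What is shaped like the bolt but pink or purple is not meant.

How it is judged:
On the way:
1. the drift stands upright through both holes with its handle on the strap (x of drift_mid in the frame of strap_hole between -0.003 and 0.003 m and y of drift_mid in the frame of strap_hole between -0.01 and 0.01 m and z of drift_mid in the frame of strap_hole below 0.0025 m and angle between drift's own z axis and vertical below 0.1 rad), for 0.2 s.
At the end, for the whole second after the job is handed in: The bolt stands through both holes, its head within 2 mm of the strap, within 3 mm of the slot's centre across the strap and 10 mm along it, upright within 0.08 rad; the drift stands upright in a hole of the block, its shoulder within 4 mm of the block's top; both at rest and released (x of bolt_mid in the frame of strap_hole between -0.003 and 0.003 m and y of bolt_mid in the frame of strap_hole between -0.01 and 0.01 m and z of bolt_mid in the frame of strap_hole below 0.002 m and angle between bolt's own z axis and vertical below 0.08 rad and linear speed of each of bolt, drift below 0.02 m/s and x of drift_mid in the frame of block_top between -0.08 and 0.08 m and y of drift_mid in the frame of block_top between -0.01 and 0.01 m and z of drift_mid in the frame of block_top below 0.004 m and angle between drift's own z axis and vertical below 0.1 rad); the robot touches nothing.
It fails at once if the drift presses on the stand with more than 20 N (contact force between drift and stand above 20 N).
It fails at once if the bolt presses on the stand with more than 20 N (contact force between bolt and stand above 20 N).
It fails at once if the gripper or arm pushes the stand or its strap (contact force between any of the fingers, the arm and stand above 3 N).
It fails at once if a bystander is moved by more than 20 mm (distance of any of tub, jar, hammer, brush, cup, collar, punch_mid from where it was at the start of the episode above 0.02 m).
It also fails if it takes over 72 s, if anything falls off the work surface, if the arm or the gripper's body presses on something with over 40 N, if the wrist force passes 120 N, or if a joint passes its speed limit or range.

ROBOT

A 7-joint arm with a two-finger parallel gripper is mounted at the origin on the work surface. World frame = base frame: x ahead of the robot, y to its left, z up, the work surface at z = 0. Lengths are in m, angles in rad, forces in N, time in s.
With the tool pointing down it reaches from about 0.4 to 0.875 m from the base axis. Payload 6.5 kg.
Tool frame: the origin (TCP) lies on the centre line of the jaws, within the pads' length; the fingertips stand 8 mm ahead of it and the grasp point (between the pads) lies 11 mm behind it; z points along the fingers, y is the direction in which the jaws open and shut (so a half turn about z gives the same grasp; the last joint's range is limited). The gripper opens to 85 mm and grips with 20 to 120 N. Pads are 22 mm wide; open, the fingers measure 114 mm over their backs; the gripper's body (76 mm by 85 mm) begins 54 mm behind the grasp point. The pads swing forward as they close: fully open they stand 13 mm farther back than shut.
Start: joints at [1.071, 0.536, -0.004, 1.538, 0.003, 1.067, -0.071], TCP at [0.273, -0.59, 0.239] pointing down, gripper open.
Joint ranges: [-2.7, 2.7], [-0.37, 2.16], [-1.27, 1.26], [0.24, 2.4], [-1.31, 4.45], [0.19, 1.91], [-2.76, 2.76]. Speed limits (rad/s): [2.39, 2.39, 3.14, 3.14, 3.14, 3.14, 3.14].

INTERFACE

Orientations are given as a unit quaternion [x, y, z, w].
In Python, from bench import r gives the robot as it stands.
- The arm moves only by the tool servo_tool, never from a script. Its argument "rows" is a list of rows, each a list of 5 numbers: the shift along the tool's x, y, z in cm, then the turn about the tool's z in rad, then the opening, from 0 (shut) to 1 (fully open). In form: [[dx, dy, dz, twist, gripper], ...]. A call has exactly 5 rows; each row shifts and turns the commanded pose from where the row before left it, along the tool's axes as they then stand; what a row does not reach is not made up. A row lasts 1/8 s, in which the tool goes at most 62.5 mm and 10.7 degrees, less where a joint would pass 70% of its speed; a pose out of reach is approached as far as the arm can. A call with a gripper value outside its range is refused whole. The fingers move at their own pace and stop on an object; "grip_force" is the grip in N (left out, the last holds). Time passes only in rows, so rows that do not move let the fingers close, or fill a call up. It gives the time, the measured TCP pose, the force and the opening at its end, in the units of the state.
- r.get_obs(): the state, without advancing time (a new reading comes with each control period).
- r.grab_frame(name): name is "scene" or "top" or "wrist"; returns a dict with "color" (384x512x3 uint8, red, green, blue), "fx", "fy", "cx", "cy" (pixels), "k1" (the pictures are not rectified: a ray, as slopes to the right and down, at radius r is drawn at 1 + k1 r^2 times it, then the intrinsics apply), "xyz" and "rotation" of the camera in the world. Camera axes: x right, y down, z forward; pixel columns grow to the right and rows downward; lengths in m; the calibration is good to about 2 mm. A picture is of the moment at which its call begins. There is no depth.
- r.sign_off(): hands the job in, once; it reports no verdict.
The state is a dict: "t": time; "q": joint angles; "joint_vel": joint speeds; "joint_efforts": joint torques, N m; "ee_pos": TCP position; "tcp_rot": TCP orientation; "contact_force": force on the tool from outside, world axes, zero at the start; "ft_torque": the same for the moment, N m; "width": finger opening in m.
Only numpy, scipy, OpenCV 4.12 (cv2) and the standard library are available. Lean on these libraries where they do the work, as an engineer would, in place of code of your own. Each camera call takes 0.05 s, during which the arm holds its last target.

## Working session

There is one attempt and no reset: what is moved stays moved. The work goes in short steps, Python scripts to look and compute and a tool call to move; the robot and the scene stay as the last step left them, time stands still between calls to the robot, and variables do not carry over. Pictures are saved under pics/ and viewed, and the job is handed in when it is done.

Besides the shell and the picture viewer there is one more tool, called after "Request:" in YAML: its name, and indented under it one key for each argument. servo_tool: Moves the arm, as the interface text tells. Its arguments: {"type":"object","properties":{"rows":{"type":"array","items":{"type":"array","items":{"type":"number"}}},"grip_force":{"type":"number"}},"required":["rows"]}

```bash
ls; mkdir -p pics
python3 - <<'E'
from bench import r
import cv2,numpy as np
o=r.get_obs()
for k in o: print(k,np.round(o[k],4))
for n in ["scene","top","wrist"]:
    f=r.grab_frame(n); cv2.imwrite(f"pics/{n}0.png",cv2.resize(f["color"][:,:,::-1],(800,600),interpolation=cv2.INTER_CUBIC))
    print(n,{k:np.round(f[k],4).tolist() for k in f if k!="color"})
E
```

```text
pics
t 0.0
q [ 1.0708  0.5372 -0.0045  1.5389  0.0026  1.0673 -0.0712]
joint_vel [-0.0009 -0.0003  0.0004 -0.0023 -0.0003 -0.0006 -0.0011]
joint_efforts [-1.00000e-04 -5.83421e+01  1.04850e+00 -2.59103e+01  1.23000e-02
  9.60000e-03  0.00000e+00]
ee_pos [ 0.2729 -0.5892  0.2384]
tcp_rot [ 9.766e-01  2.153e-01 -3.000e-04 -9.000e-04]
contact_force [-0.0666 -0.1634 -0.1486]
ft_torque [ 0.0547  0.0086 -0.0391]
width 0.0851
scene {'fx': 385.3988, 'fy': 385.3988, 'cx': 253.4524, 'cy': 188.4992, 'k1': 0.0259, 'xyz': [0.9968, -0.7512, 0.9486], 'rotation': [0.903, 0.2235, -0.0968, -0.354]}
top {'fx': 355.3333, 'fy': 355.3333, 'cx': 259.993, 'cy': 197.2194, 'k1': -0.0686, 'xyz': [0.5178, -0.0307, 1.0398], 'rotation': [-0.6993, 0.7139, -0.0203, 0.0295]}
wrist {'fx': 309.1909, 'fy': 309.1909, 'cx': 253.7216, 'cy': 189.5481, 'k1': -0.0524, 'xyz': [0.3382, -0.5588, 0.3726], 'rotation': [0.8343, -0.5328, -0.0767, 0.1189]}
```

View pics/scene0.png

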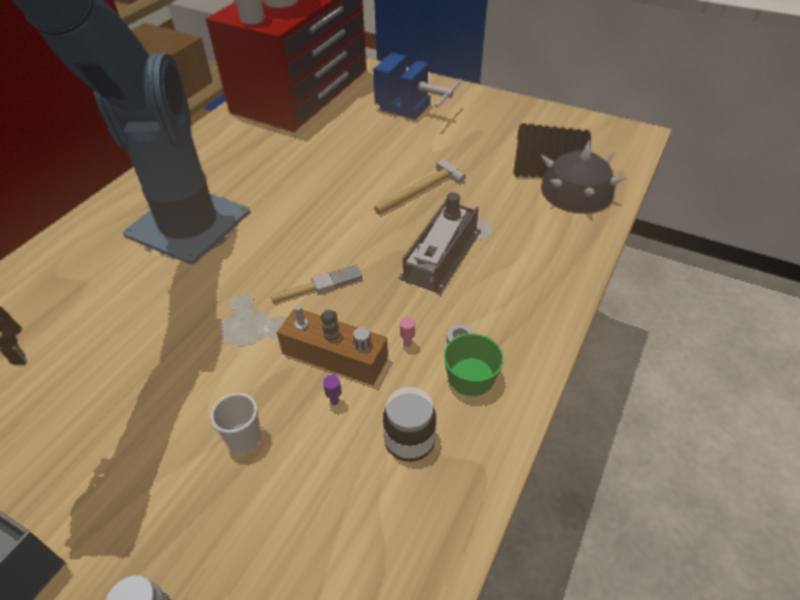

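View pics/top0.png

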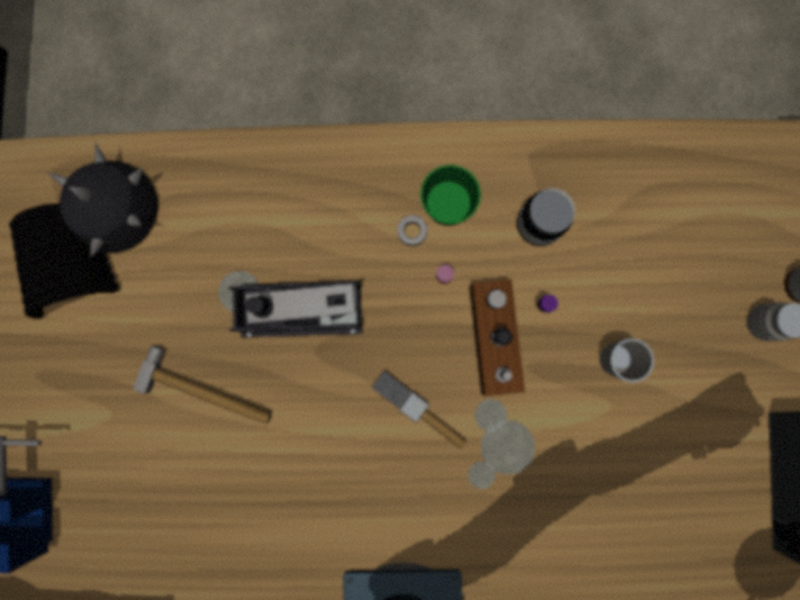

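View pics/wrist0.png

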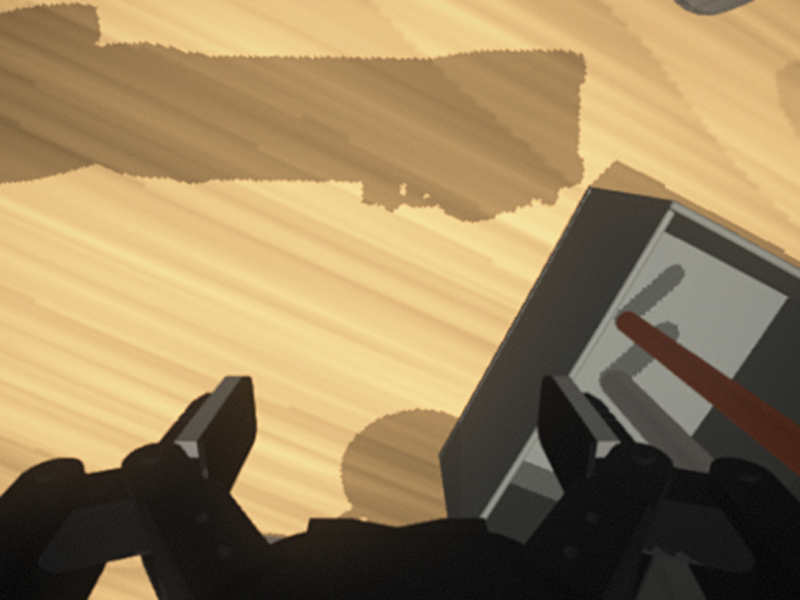

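```bash
cat > h.py <<'E'
from bench import r
import cv2,numpy as np
from scipy.spatial.transform import Rotation as R
def K(f): return np.array([[f["fx"],0,f["cx"]],[0,f["fy"],f["cy"]],[0,0,1.]])
def px2w(f,uv,z):
    p=cv2.undistortPoints(np.array([[uv]],float),K(f),np.array([f["k1"],0,0,0,0.]))[0,0]
    d=R.from_quat(f["rotation"]).as_matrix()@np.array([p[0],p[1],1]); o=np.array(f["xyz"])
    return o+d*(z-o[2])/d[2]
def w2px(f,P):
    Rm=R.from_quat(f["rotation"]).as_matrix(); rv=cv2.Rodrigues(Rm.T)[0]
    return cv2.projectPoints(np.array([P],float).reshape(-1,1,3),rv,-Rm.T@np.array(f["xyz"]),K(f),np.array([f["k1"],0,0,0,0.]))[0].reshape(-1,2)
def crop(f,name,x0,y0,w,h,s):
    c=f["color"][y0:y0+h,x0:x0+w,::-1]; cv2.imwrite(f"pics/{name}.png",cv2.resize(c,(w*s,h*s),interpolation=cv2.INTER_CUBIC))
def see(n,name,x0=0,y0=0,w=512,h=384,s=0):
    f=r.grab_frame(n)
    import pickle; pickle.dump(f,open(f"pics/{name}.pkl","wb"))
    if s: crop(f,name,x0,y0,w,h,s)
    else: cv2.imwrite(f"pics/{name}.png",cv2.resize(f["color"][:,:,::-1],(800,600),interpolation=cv2.INTER_CUBIC))
    return f
def load(name):
    import pickle; return pickle.load(open(f"pics/{name}.pkl","rb"))
def pose():
    o=r.get_obs(); print("t",round(o["t"],3),"p",np.round(o["ee_pos"],4),"R",np.round(R.from_quat(o["tcp_rot"]).as_matrix(),3).tolist(),"F",np.round(o["contact_force"],2),"w",round(float(o["width"]),4)); return o
E
python3 - <<'E'
from h import *
f=see("top","t1",140,160,110,70,7)
crop(f,"t1b",290,170,60,90,6)
f=see("scene","s1",170,190,90,60,8)
crop(f,"s1b",250,120,64,64,9)
E
```

```text
(no output)
```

View pics/t1.png

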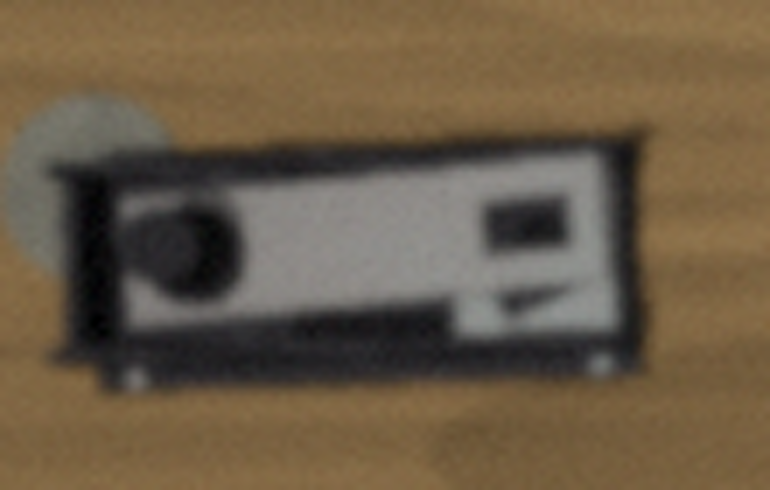

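View pics/t1b.png

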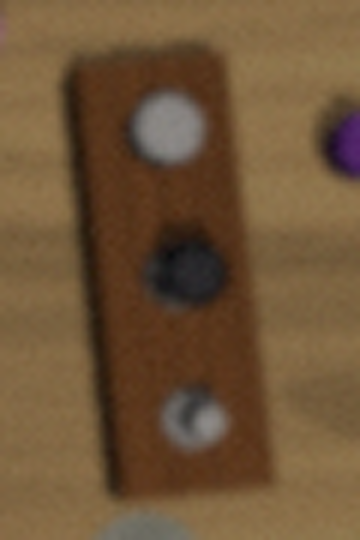

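View pics/s1.png

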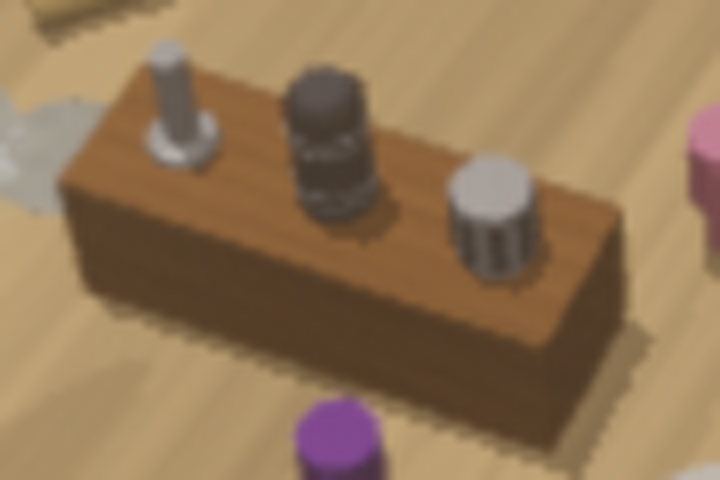

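View pics/s1b.png

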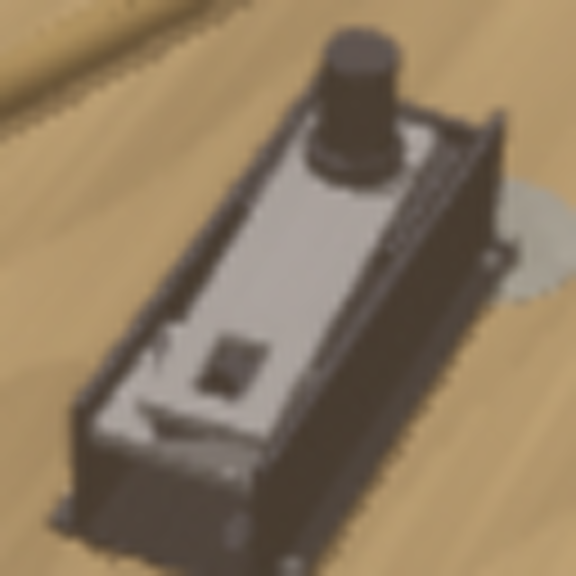

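Run:
```python
from h import *
t=load("t1"); s=load("s1")
def q(f,U,V,x0,y0,sc,z,l): 
    print(l,np.round(px2w(f,((U+.5)/sc-.5+x0,(V+.5)/sc-.5+y0),z),4))
for l,U,V,z in [("bolt top",169,128,.1),("drift top",194,270,.126),("punch top",210,417,.116),("blk c1",75,57,.066),("c2",220,50,.066),("c3",272,482,.066),("c4",117,497,.066)]: q(t,U,V,290,170,6,z,l)
for l,U,V,z in [("bolt top",491,186,.1),("drift top",322,90,.126),("punch top",167,52,.116),("blk left",62,180,.066),("blk front",545,346,.066),("blk right",622,208,.066)]: q(s,U,V,170,190,8,z,"S "+l)
for l,U,V,z in [("slot TL",487,200,.0785),("TR",567,200,.0785),("BR",567,250,.0785),("BL",487,252,.0785),("strap end TR",603,150,.0785),("strap end BR",605,283,.0785),("ch TR",637,138,.07),("ch BR",637,345,.07)]: q(t,U,V,140,160,7,z,l)
q(s,235,365,250,120,9,.0785,"S slot")
q(s,362,48,250,120,9,.1385,"S mast")
q(t,165,245,140,160,7,.1385,"mast")
```

```text
bolt top [ 0.5978 -0.1728  0.1   ]
drift top [ 0.5343 -0.1777  0.126 ]
punch top [ 0.471  -0.1843  0.116 ]
blk c1 [ 0.6343 -0.1358  0.066 ]
c2 [ 0.6361 -0.2026  0.066 ]
c3 [ 0.4385 -0.2199  0.066 ]
c4 [ 0.4333 -0.1493  0.066 ]
S bolt top [ 0.5977 -0.172   0.1   ]
S drift top [ 0.5341 -0.1793  0.126 ]
S punch top [ 0.4683 -0.1828  0.116 ]
S blk left [ 0.4384 -0.2197  0.066 ]
S blk front [ 0.6359 -0.2031  0.066 ]
S blk right [ 0.6298 -0.1356  0.066 ]
slot TL [0.6135 0.1192 0.0785]
TR [0.6128 0.0879 0.0785]
BR [0.5933 0.0882 0.0785]
BL [0.5931 0.1194 0.0785]
strap end TR [0.632  0.0736 0.0785]
strap end BR [0.5801 0.0735 0.0785]
ch TR [0.6375 0.0611 0.07  ]
ch BR [0.5561 0.0623 0.07  ]
S slot [0.6048 0.1057 0.0785]
S mast [0.5976 0.2261 0.1385]
mast [0.5935 0.2288 0.1385]
```

```bash
cat >> h.py <<'E'
def camtool():
    f=r.grab_frame("wrist");o=r.get_obs();T=R.from_quat(o["tcp_rot"]).as_matrix()
    return T.T@(np.array(f["xyz"])-o["ee_pos"]), T.T@R.from_quat(f["rotation"]).as_matrix()
def plan(x,y,z,yawdeg):
    """round-number help: remaining tool-axis shift in cm and twist"""
    o=r.get_obs();T=R.from_quat(o["tcp_rot"]).as_matrix()
    d=np.array([x,y,z])-o["ee_pos"]
    yaw=np.arctan2(T[1,0],T[0,0]); tw=-(np.radians(yawdeg)-yaw)
    print("tool shift cm",np.round(T.T@d*100,2),"twist",round(tw,4),"yaw now deg",round(np.degrees(yaw),2),"tilt",np.round(T[:,2],4))
E
python3 - <<'E'
from h import *
c,Rm=camtool(); print(c,Rm[:,2]); plan(.56,.10,.2,5)
E
```

```text
[ 0.07198302 -0.00053661 -0.13401844] [-2.80098901e-01  8.45615650e-05  9.59971145e-01]
tool shift cm [ 55.02 -50.51   3.93] twist 0.3466 yaw now deg 24.86 tilt [-3.e-04  5.e-04 -1.e+00]
```

Request:
servo_tool:
  rows:
    - [0,0,0,0.173,1]
    - [0,0,0,0.173,1]
    - [2.5,-5.1,0,0,1]
    - [2.5,-5.1,0,0,1]
    - [2.5,-5.1,0,0,1]

```text
t: 0.92
ee_pos: [0.3351, -0.4291, 0.2393]
tcp_rot: [0.999, 0.044, 0.0, 0.0]
contact_force: [0.8, -0.6, 0.5]
width: 0.0854
```

Request:
servo_tool:
  rows:
    - [2.5,-5.1,0,0,1]
    - [2.5,-5.1,0,0,1]
    - [2.5,-5.1,0,0,1]
    - [2.5,-5.1,0,0,1]
    - [2.5,-5.1,0,0,1]

```text
t: 1.55
ee_pos: [0.4372, -0.1642, 0.2396]
tcp_rot: [0.999, 0.044, 0.0, 0.0]
contact_force: [0.4, -0.2, 0.2]
width: 0.0854
```

Request:
servo_tool:
  rows:
    - [2.5,-5.1,0,0,1]
    - [2.5,-5.1,1,0,1]
    - [2,-5.1,3,0,1]
    - [1.5,-4,4,0,1]
    - [0,0,2,0,1]

```text
t: 2.17
ee_pos: [0.5041, 0.0383, 0.1376]
tcp_rot: [0.999, 0.047, -0.001, -0.001]
contact_force: [-0.6, -1.3, 0.5]
width: 0.0855
```

Run:
```python
from h import *
pose();f=see("wrist","w2");plan(.535,.104,.14,5)
```

```text
t 2.175 p [0.5041 0.0383 0.1376] R [[0.996, 0.094, -0.001], [0.094, -0.996, 0.002], [-0.001, -0.002, -1.0]] F [-0.64 -1.34  0.55] w 0.0855
tool shift cm [ 3.86 -6.49 -0.43] twist 0.0045 yaw now deg 5.26 tilt [-4.8e-03  4.0e-04 -1.0e+00]
```

View pics/w2.png

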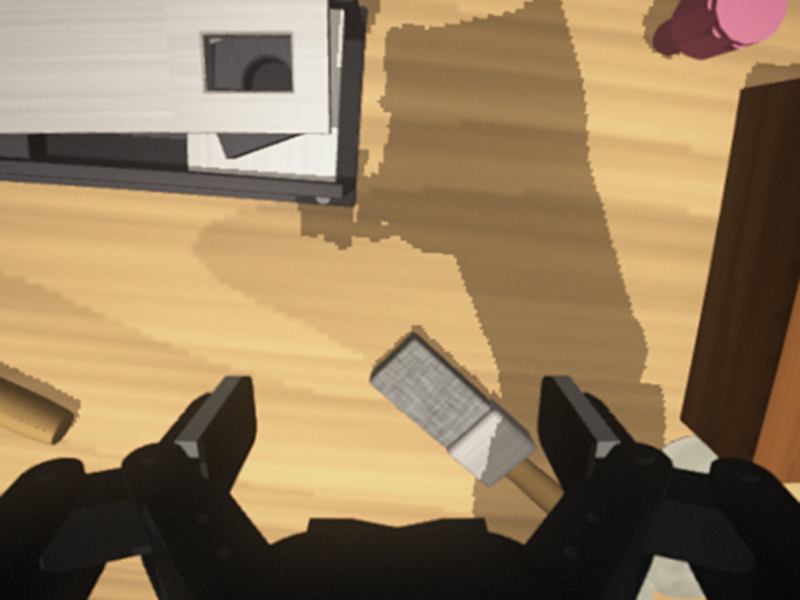

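Request:
servo_tool:
  rows:
    - [2,-3,0,0,1]
    - [2,-3.4,0,0,1]
    - [0,0,0,0,1]
    - [0,0,0,0,1]
    - [0,0,0,0,1]

```text
t: 2.85
ee_pos: [0.5383, 0.0995, 0.1394]
tcp_rot: [0.999, 0.043, -0.0, 0.0]
contact_force: [-0.5, -0.1, 0.1]
width: 0.0852
```

Run:
```python
from h import *
pose();f=see("wrist","w3"); 
u=w2px(f,[.6035,.1043,.0785])[0]; print(u); x0,y0=int(u[0]-50),max(0,int(u[1]-40)); print(x0,y0); crop(f,"w3c",x0,y0,100,75,8)
```

```text
t 2.85 p [0.5383 0.0995 0.1394] R [[0.996, 0.086, -0.0], [0.086, -0.996, -0.001], [-0.0, 0.001, -1.0]] F [-0.54 -0.12  0.14] w 0.0852
[256.0655165  110.56669945]
206 70
```

View pics/w3c.png

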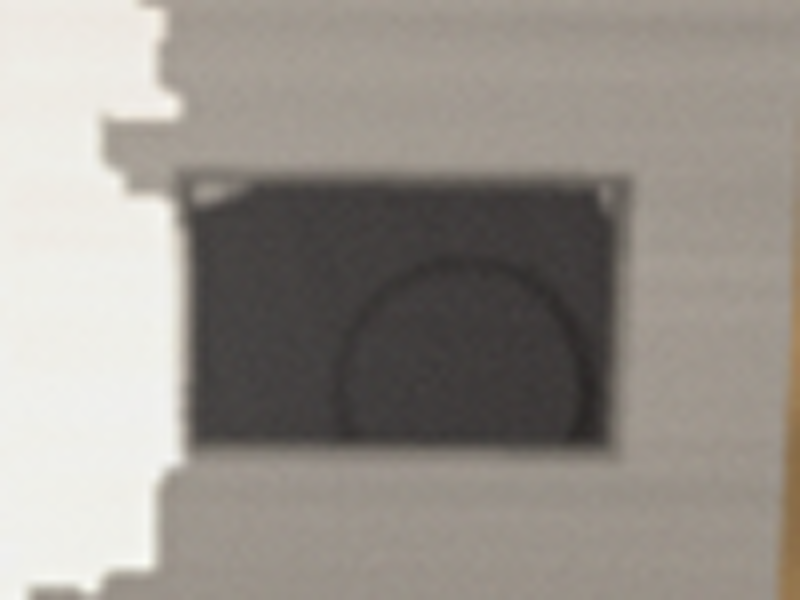

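View pics/w3.png

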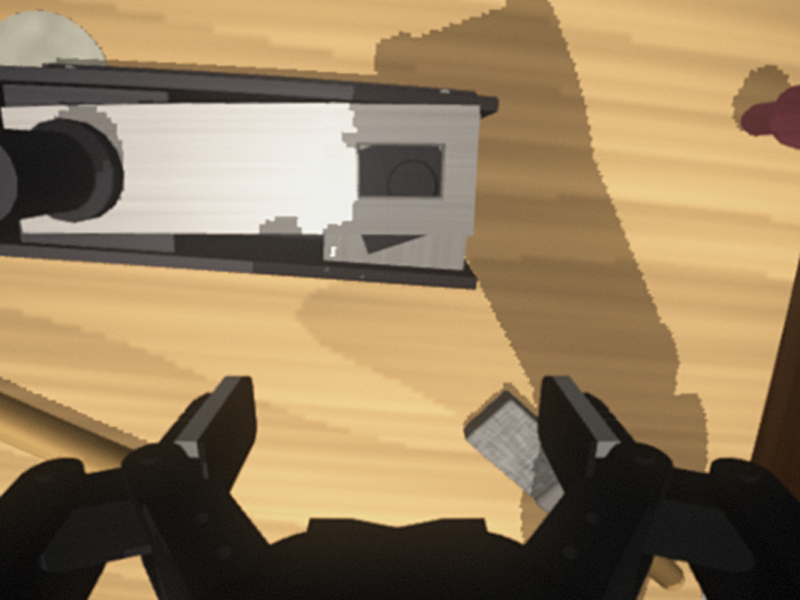

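Run:
```python
from h import *
f=load("w3")
g=lambda U,V,z: px2w(f,((U+.5)/8-.5+206,(V+.5)/8-.5+70),z)
L=[g(*p,.0785) for p in [(180,176),(630,174),(614,454),(186,454)]]
for p in L: print(np.round(p,4))
c=np.mean(L,0); print("slot",np.round(c,4), "sizes",[round(np.linalg.norm(L[i]-L[(i+1)%4]),4) for i in range(4)])
pts=np.array([g(*p,.07)[:2] for p in [(340,400),(347,350),(375,300),(415,268),(465,257),(515,266),(560,300),(585,345),(592,390),(585,430)]])
A=np.c_[2*pts,np.ones(len(pts))];s=np.linalg.lstsq(A,(pts**2).sum(1),rcond=None)[0];print("hole",s[:2],"R",np.sqrt(s[2]+s[0]**2+s[1]**2))
h=s[:2]
im=cv2.resize(f["color"][70:145,206:306,::-1],(800,600),interpolation=cv2.INTER_CUBIC)
for z,col in ((.07,(0,255,0)),):
  a=np.linspace(0,6.28,60); P=np.c_[h[0]+.01*np.cos(a),h[1]+.01*np.sin(a),0*a+z]
  u=(w2px(f,P)-[206,70]+.5)*8-.5
  cv2.polylines(im,[u.astype(int)],True,col,1)
cv2.imwrite("pics/ov.png",im)
```

```text
[0.6132 0.1222 0.0785]
[0.6163 0.0883 0.0785]
[0.5954 0.0872 0.0785]
[0.5926 0.1203 0.0785]
slot [0.6044 0.1045 0.0785] sizes [np.float64(0.034), np.float64(0.0209), np.float64(0.0333), np.float64(0.0208)]
hole [0.59901314 0.09879077] R 0.010139426409895881
```

View pics/ov.png

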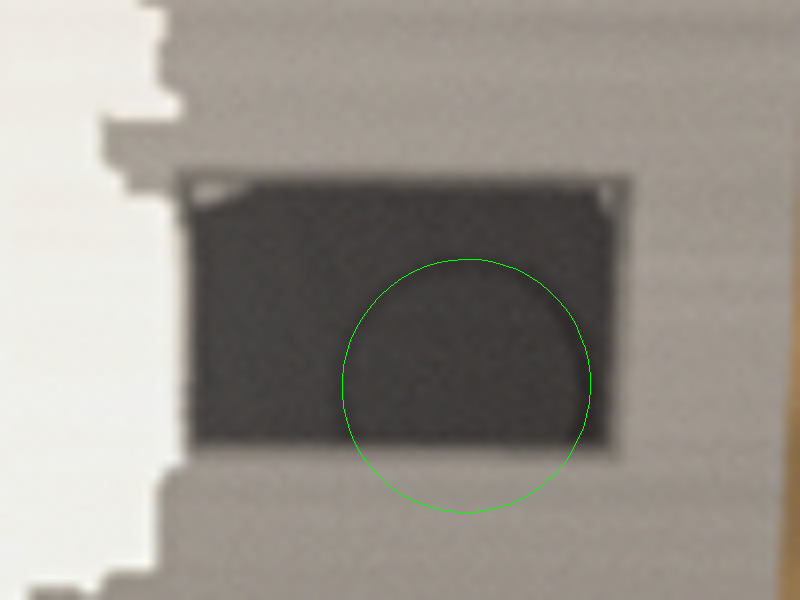

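Request:
servo_tool:
  rows:
    - [0,0,-2.5,0,1]
    - [-1.6,4.6,0,0,1]
    - [-1.6,4.6,0,0,1]
    - [-1.6,4.6,0,0,1]
    - [-1.6,4.6,0,0,1]

```text
t: 3.52
ee_pos: [0.4901, -0.09, 0.1645]
tcp_rot: [0.999, 0.043, 0.0, 0.0]
contact_force: [1.5, -0.5, 0.2]
width: 0.0858
```

Request:
servo_tool:
  rows:
    - [-1.5,4.6,0,0,1]
    - [-1.5,4.4,0,0,1]
    - [0,0,0,0,1]
    - [0,0,0,0,1]
    - [0,0,0,0,1]

```text
t: 4.15
ee_pos: [0.4693, -0.1788, 0.1643]
tcp_rot: [0.999, 0.045, 0.0, -0.0]
contact_force: [0.8, -0.2, -0.5]
width: 0.0853
```

Run:
```python
from h import *
pose();f=see("wrist","w4"); 
u=w2px(f,[.534,-.178,.126])[0]; print(u)
```

```text
t 4.15 p [ 0.4693 -0.1788  0.1643] R [[0.996, 0.09, 0.0], [0.09, -0.996, 0.001], [0.0, -0.0, -1.0]] F [ 0.81 -0.25 -0.53] w 0.0853
[264.36371228 113.59106562]
```

View pics/w4.png

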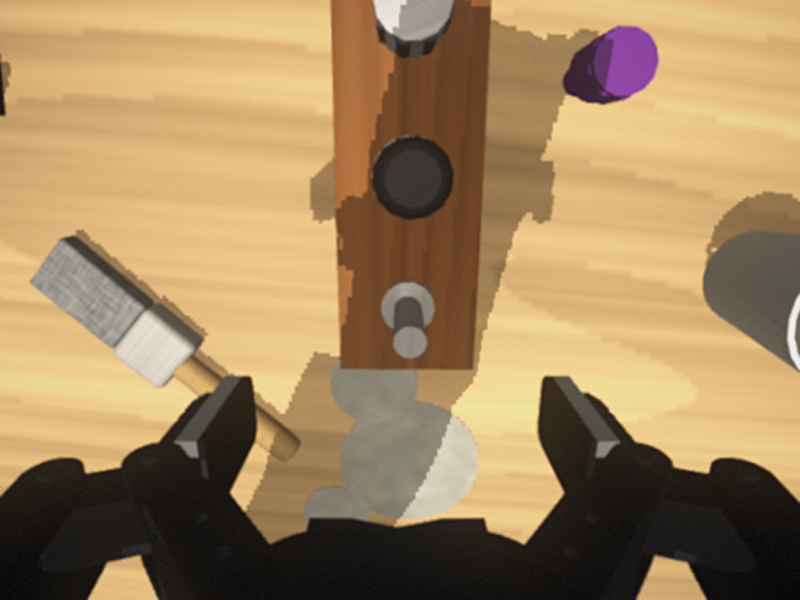

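Run:
```python
from h import *
f=load("w4"); crop(f,"w4c",230,75,70,75,8)
crop(f,"w4d",215,165,90,75,8)
```

```text
(no output)
```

View pics/w4c.png

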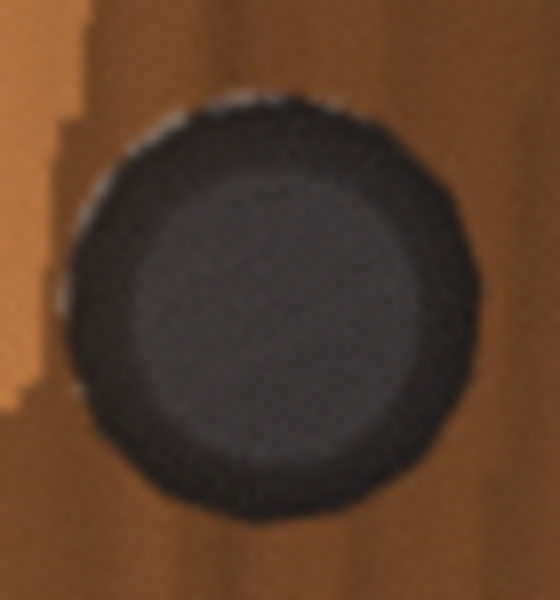

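Run:
```python
from h import *
f=load("w4")
g=lambda U,V,z: np.round(px2w(f,((U+.5)/8-.5+230,(V+.5)/8-.5+75),z),4)
print(g(273,309,.12),g(276,317,.126))
print(np.linalg.norm(g(66,309,.12)-g(480,309,.12)))
plan(.534,-.1775,.16,5.2)
h=lambda U,V,z: np.round(px2w(f,((U+.5)/1.5625-.5,(V+.5)/1.5625-.5),z),4)
print(h(332,0,.066),h(343,368,.066),h(490,0,.066),h(473,368,.066))
```

```text
[ 0.534  -0.1778  0.12  ] [ 0.5337 -0.1779  0.126 ]
0.02912541845192958
tool shift cm [6.45 0.45 0.43] twist -0.0009 yaw now deg 5.15 tilt [ 1.e-04  5.e-04 -1.e+00]
[ 0.6039 -0.1377  0.066 ] [ 0.4317 -0.1531  0.066 ] [ 0.6102 -0.2059  0.066 ] [ 0.4378 -0.2211  0.066 ]
```

Request:
servo_tool:
  rows:
    - [3.2,0.2,0,0,1]
    - [3.2,0.2,0,0,1]
    - [0.1,0,1,0,1]
    - [0,0,0,0,1]
    - [0,0,0,0,1]

```text
t: 4.82
ee_pos: [0.533, -0.1783, 0.1541]
tcp_rot: [0.999, 0.044, -0.001, -0.0]
contact_force: [-0.7, -0.6, 0.6]
width: 0.0855
```

Run:
```python
from h import *
pose();plan(.534,-.1778,.091,5.2)
```

```text
t 4.825 p [ 0.533  -0.1783  0.1541] R [[0.996, 0.088, -0.001], [0.088, -0.996, 0.0], [-0.001, -0.0, -1.0]] F [-0.7  -0.58  0.62] w 0.0855
tool shift cm [ 0.11 -0.04  6.31] twist -0.003 yaw now deg 5.03 tilt [-1.3e-03  1.0e-04 -1.0e+00]
```

Request:
servo_tool:
  rows:
    - [0.1,0,2,0,1]
    - [0,0,2,0,1]
    - [0,0,1.5,0,1]
    - [0,0,0.8,0,1]
    - [0,0,0,0,1]

```text
t: 5.45
ee_pos: [0.5348, -0.1782, 0.091]
tcp_rot: [0.999, 0.044, -0.0, -0.0]
contact_force: [0.3, 0.6, 0.4]
width: 0.0856
```

Request:
servo_tool:
  rows:
    - [0,0,0,0,0]
    - [0,0,0,0,0]
    - [0,0,0,0,0]
    - [0,0,0,0,0]
    - [0,0,0,0,0]
  grip_force: 50

```text
t: 6.08
ee_pos: [0.5354, -0.1784, 0.0918]
tcp_rot: [0.999, 0.044, 0.0, 0.0]
contact_force: [-0.5, -0.9, 4.9]
width: 0.029
```

Run:
```python
from h import *
for i in range(3): pose();r.grab_frame("wrist")
f=see("wrist","w5")
```

```text
t 6.075 p [ 0.5354 -0.1784  0.0918] R [[0.996, 0.088, 0.001], [0.088, -0.996, -0.0], [0.001, 0.0, -1.0]] F [-0.5  -0.89  4.87] w 0.029
t 6.125 p [ 0.5354 -0.1784  0.0918] R [[0.996, 0.088, 0.001], [0.088, -0.996, -0.0], [0.001, 0.0, -1.0]] F [-1.17  0.26  5.3 ] w 0.0289
t 6.175 p [ 0.5354 -0.1784  0.0918] R [[0.996, 0.088, 0.001], [0.088, -0.996, -0.0], [0.001, 0.0, -1.0]] F [-1.68  0.07  5.51] w 0.0289
```

View pics/w5.png

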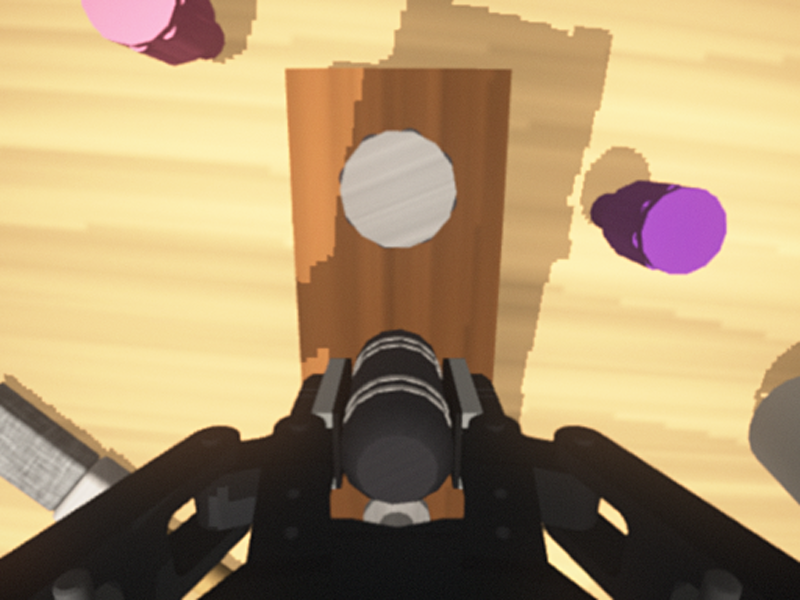

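Request:
servo_tool:
  rows:
    - [0,0,-1,0,0]
    - [0,0,-2,0,0]
    - [0,0,-2.5,0,0]
    - [0,0,-2.5,0,0]
    - [0,0,-2.5,0,0]

```text
t: 6.9
ee_pos: [0.5344, -0.178, 0.1968]
tcp_rot: [0.999, 0.044, -0.001, -0.0]
contact_force: [0.6, -0.3, -3.6]
width: 0.0288
```

Run:
```python
from h import *
pose();plan(.6004,.0982,.192,5.2)
```

```text
t 6.9 p [ 0.5344 -0.178   0.1968] R [[0.996, 0.088, -0.001], [0.088, -0.996, 0.0], [-0.001, -0.001, -1.0]] F [ 0.63 -0.27 -3.63] w 0.0288
tool shift cm [  9.   -26.93   0.49] twist -0.0029 yaw now deg 5.04 tilt [-1.4e-03  4.0e-04 -1.0e+00]
```

Request:
servo_tool:
  rows:
    - [1,-3,0,0,0]
    - [1.6,-4.8,0,0,0]
    - [1.6,-4.8,0,0,0]
    - [1.6,-4.8,0,0,0]
    - [1.6,-4.8,0,0,0]

```text
t: 7.52
ee_pos: [0.5889, 0.0508, 0.1961]
tcp_rot: [0.999, 0.044, -0.001, 0.0]
contact_force: [0.5, -0.2, -3.5]
width: 0.0289
```

Request:
servo_tool:
  rows:
    - [1.1,-3.2,0,0,0]
    - [0.5,-1.5,0,0,0]
    - [0,0,0,0,0]
    - [0,0,0,0,0]
    - [0,0,0,0,0]

```text
t: 8.15
ee_pos: [0.6011, 0.0955, 0.1962]
tcp_rot: [0.999, 0.043, -0.0, 0.001]
contact_force: [0.8, -0.5, -4.6]
width: 0.0288
```

Run:
```python
from h import *
pose();f=see("wrist","w6")
f=see("scene","s6",240,80,90,90,6)
for i in range(3): r.grab_frame("top")
pose();plan(.6004,.0982,.192,5.2)
```

```text
t 8.15 p [0.6011 0.0955 0.1962] R [[0.996, 0.085, -0.0], [0.085, -0.996, -0.001], [-0.0, 0.001, -1.0]] F [ 0.81 -0.46 -4.62] w 0.0288
t 8.4 p [0.6012 0.0972 0.1963] R [[0.996, 0.087, -0.0], [0.087, -0.996, -0.0], [-0.0, 0.0, -1.0]] F [-0.28 -0.13 -3.07] w 0.0287
tool shift cm [-0.07 -0.11  0.43] twist -0.0035 yaw now deg 5.0 tilt [-0.e+00 -1.e-04 -1.e+00]
```

View pics/w6.png

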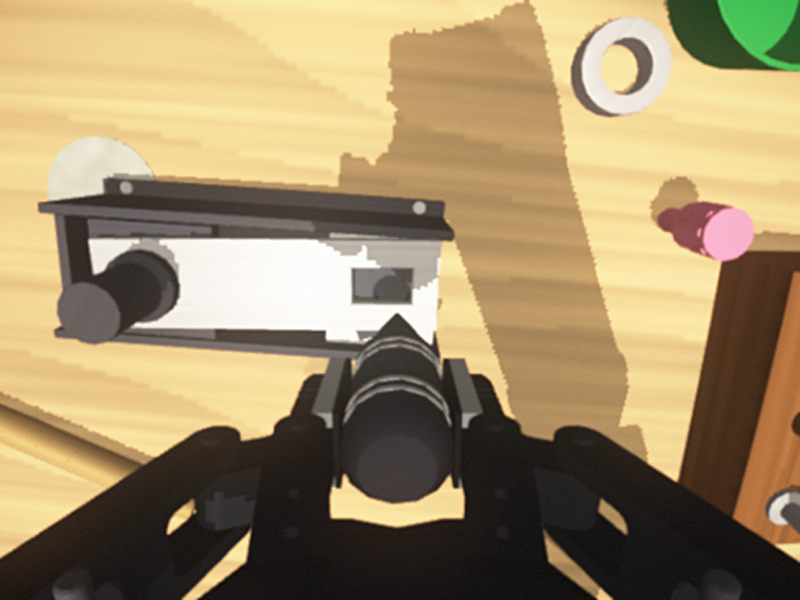

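View pics/s6.png

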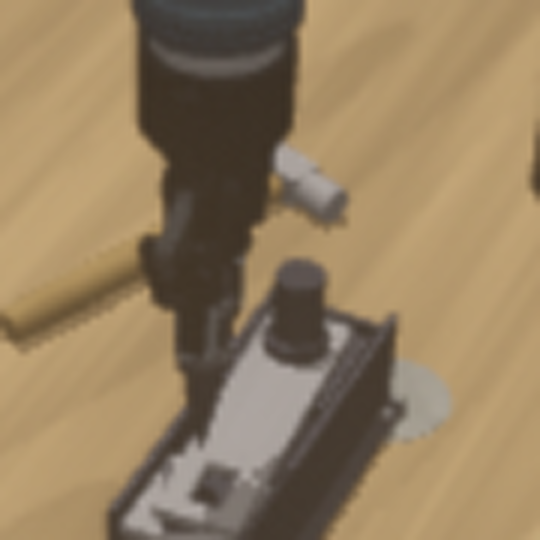

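Run:
```python
from h import *
f=load("w6"); crop(f,"w6c",215,160,80,60,10)
h=np.array([.5990,.0988]);a=np.linspace(0,6.28,60)
c=f["color"][160:220,215:295,::-1];im=cv2.resize(c,(800,600),interpolation=cv2.INTER_CUBIC)
u=(w2px(f,np.c_[h[0]+.01*np.cos(a),h[1]+.01*np.sin(a),0*a+.07])-[215,160]+.5)*10-.5
cv2.polylines(im,[u.astype(int)],True,(0,255,0),1)
cv2.imwrite("pics/w6o.png",im)
```

```text
(no output)
```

View pics/w6o.png

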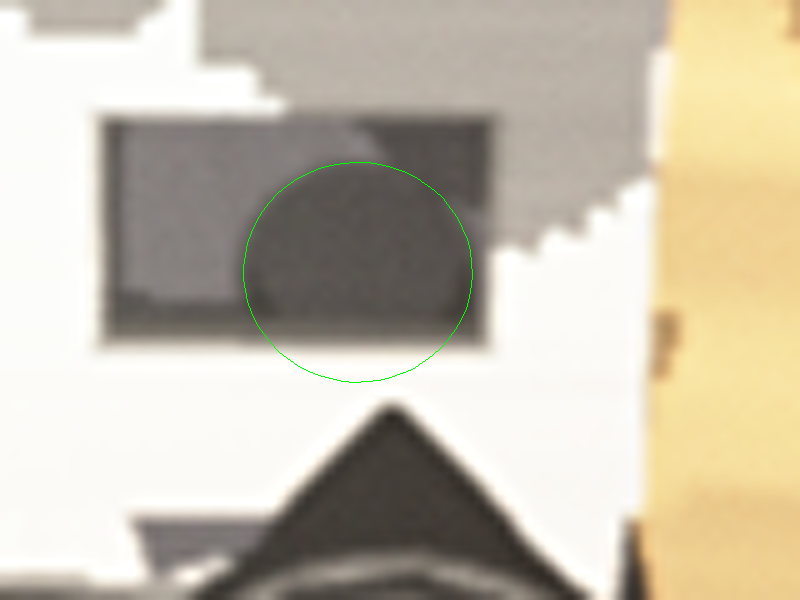

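Run:
```python
from h import *
f=load("w6")
for V in (403,422): print(np.round(px2w(f,((392.5)/10-.5+215,(V+.5)/10-.5+160),.1104),4))
# expected
print("tcp then .6011 .0955; offset of axis by grasp est:", .534-.5354, -.1778+.1784)
for i in range(4): r.grab_frame("top")
pose()
```

```text
[0.6006 0.096  0.1104]
[0.5991 0.0959 0.1104]
tcp then .6011 .0955; offset of axis by grasp est: -0.0013999999999999568 0.0005999999999999894
t 8.6 p [0.6012 0.0976 0.1963] R [[0.996, 0.088, -0.0], [0.088, -0.996, -0.0], [-0.0, 0.0, -1.0]] F [-0.59  1.06 -3.83] w 0.0289
```

Request:
servo_tool:
  rows:
    - [-0.04,-0.07,0.5,0,0]
    - [0,0,1,0,0]
    - [0,0,1,0,0]
    - [0,0,0.3,0,0]
    - [0,0,0,0,0]

```text
t: 9.22
ee_pos: [0.6005, 0.0983, 0.1679]
tcp_rot: [0.999, 0.044, -0.0, 0.0]
contact_force: [0.4, -0.2, -3.0]
width: 0.029
```

Run:
```python
from h import *
pose();f=see("wrist","w7"); 
for i in range(2): r.grab_frame("top")
pose();plan(.6007,.0983,.16,5.2)
crop(f,"w7c",215,180,80,60,10)
```

```text
t 9.225 p [0.6005 0.0983 0.1679] R [[0.996, 0.088, -0.001], [0.088, -0.996, -0.0], [-0.001, 0.0, -1.0]] F [ 0.44 -0.23 -2.95] w 0.029
t 9.375 p [0.601  0.0983 0.1686] R [[0.996, 0.088, 0.001], [0.088, -0.996, 0.0], [0.001, -0.0, -1.0]] F [-0.12 -0.05 -2.85] w 0.029
tool shift cm [-0.03  0.    0.86] twist -0.003 yaw now deg 5.03 tilt [ 7.e-04  1.e-04 -1.e+00]
```

View pics/w7c.png

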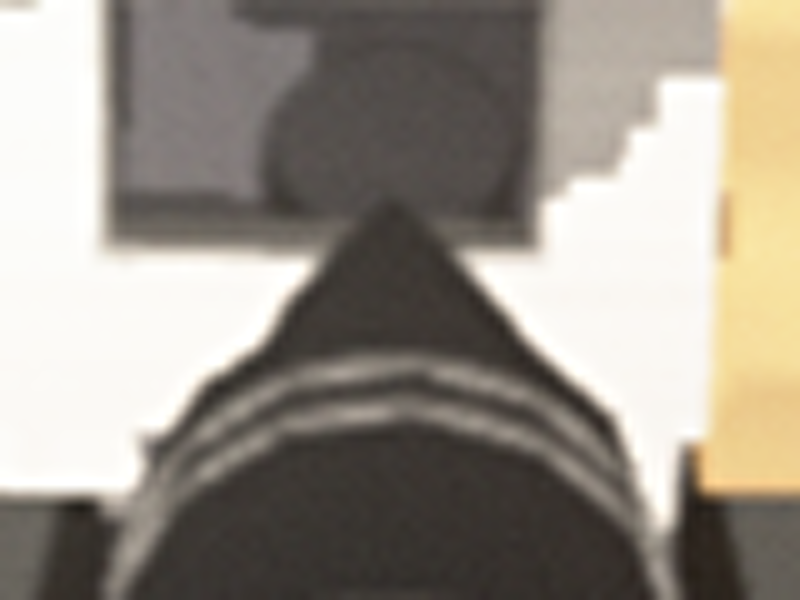

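Request:
servo_tool:
  rows:
    - [-0.03,0,0.5,0,0]
    - [0,0,0.5,0,0]
    - [0,0,0.3,0,0]
    - [0,0,0.3,0,0]
    - [0,0,0.2,0,0]

```text
t: 10.0
ee_pos: [0.6006, 0.0983, 0.1502]
tcp_rot: [0.999, 0.044, 0.0, -0.0]
contact_force: [1.4, -0.1, -3.6]
width: 0.0285
```

Request:
servo_tool:
  rows:
    - [0,0,0.3,0,0]
    - [0,0,0.3,0,0]
    - [0,0,0.3,0,0]
    - [0,0,0.2,0,0]
    - [0,0,0,0,0]

```text
t: 10.62
ee_pos: [0.6006, 0.0984, 0.1393]
tcp_rot: [0.999, 0.044, 0.0, -0.0]
contact_force: [2.1, 1.6, -2.9]
width: 0.0284
```

Request:
servo_tool:
  rows:
    - [0,0,0.25,0,0]
    - [0,0,0.25,0,0]
    - [0,0,0.25,0,0]
    - [0,0,0.25,0,0]
    - [0,0,0,0,0]

```text
t: 11.25
ee_pos: [0.6, 0.0982, 0.1288]
tcp_rot: [0.999, 0.044, -0.001, 0.0]
contact_force: [2.4, 0.3, -4.0]
width: 0.0289
```

Run:
```python
from h import *
for i in range(3): pose(); r.grab_frame("top")
f=see("wrist","w8",205,170,100,75,8)
```

```text
t 11.25 p [0.6    0.0982 0.1288] R [[0.996, 0.088, -0.001], [0.088, -0.996, -0.0], [-0.001, 0.0, -1.0]] F [ 2.39  0.34 -4.02] w 0.0289
t 11.3 p [0.6    0.0982 0.1288] R [[0.996, 0.088, -0.001], [0.088, -0.996, -0.0], [-0.001, 0.0, -1.0]] F [ 3.56  0.15 -4.16] w 0.029
t 11.35 p [0.6    0.0982 0.1289] R [[0.996, 0.088, -0.001], [0.088, -0.996, -0.0], [-0.001, 0.0, -1.0]] F [ 2.28  0.3  -4.74] w 0.0289
```

View pics/w8.png

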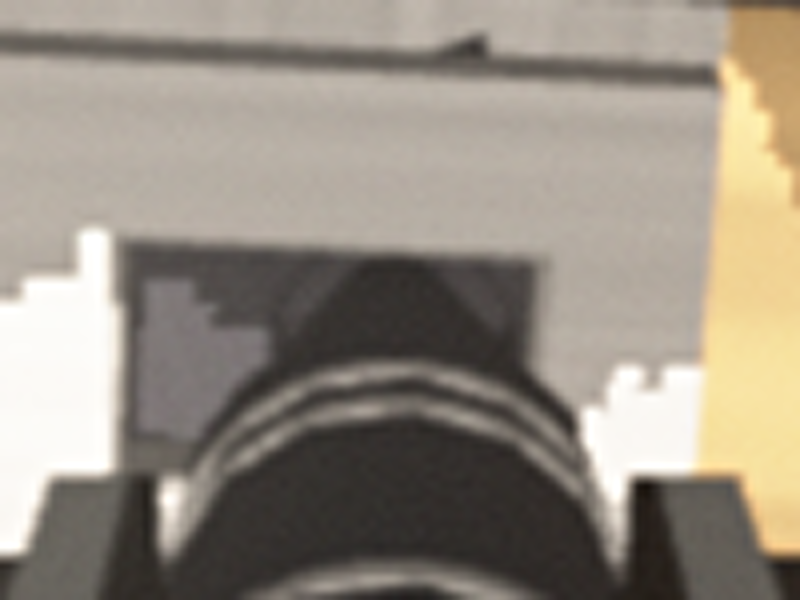

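Request:
servo_tool:
  rows:
    - [0,0,0.2,0,0]
    - [0,0,0.2,0,0]
    - [0,0,0.2,0,0]
    - [0,0,0,0,0]
    - [0,0,0,0,0]

```text
t: 12.08
ee_pos: [0.6003, 0.0983, 0.1231]
tcp_rot: [0.999, 0.044, -0.0, 0.0]
contact_force: [3.3, 0.3, -4.9]
width: 0.0293
```

Request:
servo_tool:
  rows:
    - [0,0,0.1,0,0]
    - [0,0,0.1,0,0]
    - [0,0,0.1,0,0]
    - [0,0,0,0,0]
    - [0,0,0,0,0]

```text
t: 12.7
ee_pos: [0.6004, 0.0983, 0.1202]
tcp_rot: [0.999, 0.044, -0.0, -0.0]
contact_force: [3.1, 0.1, -3.1]
width: 0.029
```

Request:
servo_tool:
  rows:
    - [0,0,0.1,0,0]
    - [0,0,0.1,0,0]
    - [0,0,0,0,0]
    - [0,0,0,0,0]
    - [0,0,0,0,0]

```text
t: 13.32
ee_pos: [0.6004, 0.0983, 0.1182]
tcp_rot: [0.999, 0.044, -0.0, 0.0]
contact_force: [2.0, -0.0, -3.7]
width: 0.0289
```

Request:
servo_tool:
  rows:
    - [0,0,0.1,0,0]
    - [0,0,0.1,0,0]
    - [0,0,0,0,0]
    - [0,0,0,0,0]
    - [0,0,0,0,0]

```text
t: 13.95
ee_pos: [0.6004, 0.0983, 0.1162]
tcp_rot: [0.999, 0.044, -0.0, 0.0]
contact_force: [1.9, 0.2, -3.9]
width: 0.0289
```

Request:
servo_tool:
  rows:
    - [0,0,0.15,0,0]
    - [0,0,0.15,0,0]
    - [0,0,0.15,0,0]
    - [0,0,0,0,0]
    - [0,0,0,0,0]

```text
t: 14.58
ee_pos: [0.6003, 0.0982, 0.1116]
tcp_rot: [0.999, 0.044, -0.0, 0.0]
contact_force: [3.4, -0.7, -4.3]
width: 0.029
```

Request:
servo_tool:
  rows:
    - [0,0,0.15,0,0]
    - [0,0,0.15,0,0]
    - [0,0,0.15,0,0]
    - [0,0,0,0,0]
    - [0,0,0,0,0]

```text
t: 15.2
ee_pos: [0.6004, 0.0983, 0.1071]
tcp_rot: [0.999, 0.044, -0.0, -0.0]
contact_force: [3.7, 0.1, -4.7]
width: 0.0285
```

Request:
servo_tool:
  rows:
    - [0,0,0.1,0,0]
    - [0,0,0.05,0,0]
    - [0,0,0.05,0,0]
    - [0,0,0,0,0]
    - [0,0,0,0,0]

```text
t: 15.82
ee_pos: [0.6004, 0.0983, 0.1053]
tcp_rot: [0.999, 0.044, 0.0, 0.0]
contact_force: [3.0, 0.6, -4.3]
width: 0.029
```

Request:
servo_tool:
  rows:
    - [0,0,0.05,0,0]
    - [0,0,0.05,0,0]
    - [0,0,0,0,0]
    - [0,0,0,0,0]
    - [0,0,0,0,0]

```text
t: 16.45
ee_pos: [0.6004, 0.0983, 0.1043]
tcp_rot: [0.999, 0.044, -0.0, -0.0]
contact_force: [3.0, -0.5, -1.2]
width: 0.0287
```

Request:
servo_tool:
  rows:
    - [0,0,0.03,0,0]
    - [0,0,0,0,0]
    - [0,0,0,0,0]
    - [0,0,0,0,0]
    - [0,0,0,0,0]

```text
t: 17.08
ee_pos: [0.6005, 0.0983, 0.1042]
tcp_rot: [0.999, 0.044, 0.0, 0.0]
contact_force: [0.5, -0.5, 5.7]
width: 0.0289
```

Run:
```python
from h import *
pose(); f=see("scene","s9",240,90,80,80,7)
```

```text
t 17.075 p [0.6005 0.0983 0.1042] R [[0.996, 0.088, 0.0], [0.088, -0.996, -0.0], [0.0, 0.0, -1.0]] F [ 0.5  -0.47  5.65] w 0.0289
```

View pics/s9.png

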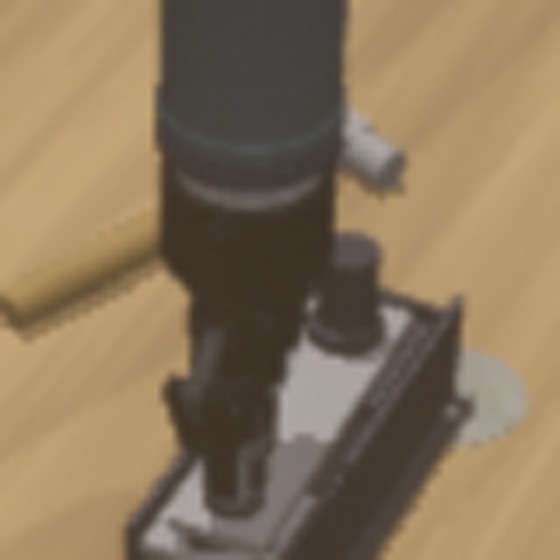

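Request:
servo_tool:
  rows:
    - [0,0,-0.2,0,0]
    - [0,0,-0.5,0,0]
    - [0,0,-0.8,0,0]
    - [0,0,-1.2,0,0]
    - [0,0,-1.5,0,0]

```text
t: 17.75
ee_pos: [0.5995, 0.0982, 0.1466]
tcp_rot: [0.999, 0.044, -0.001, 0.0]
contact_force: [-0.8, -0.1, -3.9]
width: 0.0285
```

Request:
servo_tool:
  rows:
    - [0,0,-2,0,0]
    - [0,0,-2.5,0,0]
    - [0,0,-0.2,0,0]
    - [0,0,0,0,0]
    - [0,0,0,0,0]

```text
t: 18.38
ee_pos: [0.5995, 0.0981, 0.1918]
tcp_rot: [0.999, 0.044, -0.001, 0.0]
contact_force: [-0.5, -0.2, -3.5]
width: 0.0286
```

Run:
```python
from h import *
f=see("wrist","w10",205,150,100,75,8);pose();f=see("wrist","w11"); plan(.5354,-.1784,.197,5.1)
```

```text
t 18.425 p [0.5996 0.0981 0.1919] R [[0.996, 0.088, -0.002], [0.088, -0.996, -0.0], [-0.002, 0.0, -1.0]] F [-1.09  0.33 -3.62] w 0.0285
tool shift cm [-8.84 26.98 -0.48] twist -0.0011 yaw now deg 5.04 tilt [-1.8e-03 -3.0e-04 -1.0e+00]
```

View pics/w10.png

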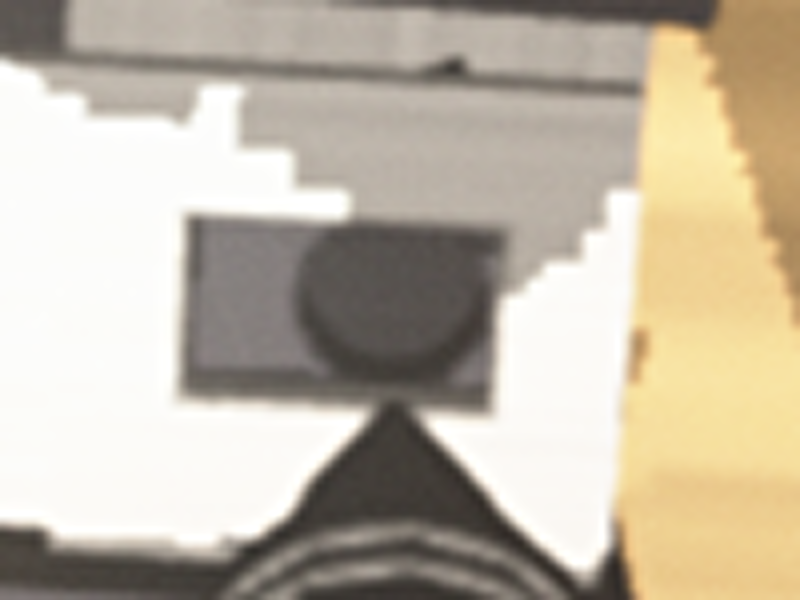

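Request:
servo_tool:
  rows:
    - [-1,3,-0.3,0,0]
    - [-1.6,4.8,-0.2,0,0]
    - [-1.6,4.8,0,0,0]
    - [-1.6,4.8,0,0,0]
    - [-1.6,4.8,0,0,0]

```text
t: 19.1
ee_pos: [0.5455, -0.1308, 0.1976]
tcp_rot: [0.999, 0.044, -0.0, -0.0]
contact_force: [-0.1, -0.4, -3.4]
width: 0.0285
```

Request:
servo_tool:
  rows:
    - [-1.0,3.3,0,0,0]
    - [-0.4,1.5,0,0,0]
    - [0,0,0,0,0]
    - [0,0,0,0,0]
    - [0,0,0,0,0]

```text
t: 19.73
ee_pos: [0.537, -0.1765, 0.1979]
tcp_rot: [0.999, 0.045, 0.0, -0.0]
contact_force: [-0.7, -0.2, -2.6]
width: 0.0287
```

Run:
```python
from h import *
f=see("wrist","w12",205,140,100,75,8)
for i in range(3): r.grab_frame("top")
pose(); plan(.5352,-.1783,.197,5.1)
```

```text
t 19.925 p [ 0.5366 -0.1778  0.198 ] R [[0.996, 0.089, -0.0], [0.089, -0.996, 0.0], [0.0, -0.0, -1.0]] F [ 0.31 -0.35 -3.95] w 0.0287
tool shift cm [-0.14  0.04  0.1 ] twist -0.0002 yaw now deg 5.09 tilt [-0.e+00  1.e-04 -1.e+00]
```

View pics/w12.png

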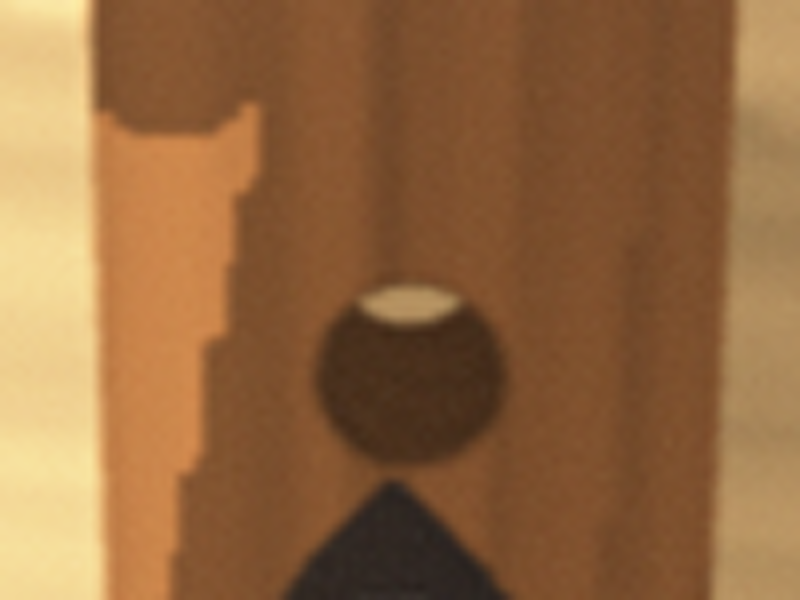

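Run:
```python
from h import *
f=load("w12")
g=lambda U,V,z: np.round(px2w(f,((U+.5)/8-.5+205,(V+.5)/8-.5+140),z),4)
h=g(411,374,.066); t=g(392.5,496,.1118); print(h,t, f["xyz"]); 
print("hole L-R",g(318,374,.066),g(505,374,.066))
o=pose()
```

```text
[ 0.5343 -0.1779  0.066 ] [ 0.535  -0.1758  0.1118] [ 0.60835094 -0.1693242   0.33208213]
hole L-R [ 0.5334 -0.1676  0.066 ] [ 0.5352 -0.1884  0.066 ]
t 19.925 p [ 0.5366 -0.1778  0.198 ] R [[0.996, 0.089, -0.0], [0.089, -0.996, 0.0], [0.0, -0.0, -1.0]] F [ 0.31 -0.35 -3.95] w 0.0287
```

Request:
servo_tool:
  rows:
    - [-0.05,0.07,0.5,0,0]
    - [0,0,2,0,0]
    - [0,0,2.5,0,0]
    - [0,0,2,0,0]
    - [0,0,1,0,0]

```text
t: 20.55
ee_pos: [0.5352, -0.179, 0.1166]
tcp_rot: [0.999, 0.044, -0.001, -0.0]
contact_force: [0.5, 0.3, -4.8]
width: 0.029
```

Request:
servo_tool:
  rows:
    - [0,0,0.3,0,0]
    - [0,0,0.3,0,0]
    - [0,0,0.3,0,0]
    - [0,0,0.2,0,0]
    - [0,0,0,0,0]

```text
t: 21.18
ee_pos: [0.5361, -0.1792, 0.107]
tcp_rot: [0.999, 0.044, 0.0, 0.0]
contact_force: [-0.5, -0.0, -3.7]
width: 0.0288
```

Request:
servo_tool:
  rows:
    - [0,0,0.4,0,0]
    - [0,0,0.4,0,0]
    - [0,0,0.4,0,0]
    - [0,0,0.2,0,0]
    - [0,0,0,0,0]

```text
t: 21.8
ee_pos: [0.536, -0.1792, 0.0928]
tcp_rot: [0.999, 0.044, -0.0, 0.0]
contact_force: [0.2, -0.4, -3.6]
width: 0.0289
```

Request:
servo_tool:
  rows:
    - [0,0,0.05,0,0]
    - [0,0,0.05,0,0]
    - [0,0,0,0,0]
    - [0,0,0,0,0]
    - [0,0,0,0,0]

```text
t: 22.42
ee_pos: [0.5361, -0.1792, 0.092]
tcp_rot: [0.999, 0.044, 0.0, 0.0]
contact_force: [0.2, -0.5, -2.9]
width: 0.0289
```

Request:
servo_tool:
  rows:
    - [0,0,0,0,1]
    - [0,0,0,0,1]
    - [0,0,0,0,1]
    - [0,0,0,0,1]
    - [0,0,-1,0,1]

```text
t: 23.05
ee_pos: [0.5354, -0.179, 0.1018]
tcp_rot: [0.999, 0.044, -0.001, -0.0]
contact_force: [-0.1, -0.2, 0.2]
width: 0.0855
```

Request:
servo_tool:
  rows:
    - [0,0,-2,0,1]
    - [0,0,-2,0,1]
    - [0,0,-2,0,1]
    - [0,0,0,0,1]
    - [0,0,0,0,1]

```text
t: 23.68
ee_pos: [0.5357, -0.1791, 0.1616]
tcp_rot: [0.999, 0.044, -0.0, -0.0]
contact_force: [0.1, -0.5, -0.4]
width: 0.0855
```

Run:
```python
from h import *
pose();f=see("wrist","w13"); u=w2px(f,[.598,-.1725,.1])[0]; print(u)
x0,y0=int(u[0])-40,max(0,int(u[1])-35);print(x0,y0); crop(f,"w13c",x0,y0,80,70,8)
see("scene","s13",170,180,90,70,8)
```

```text
t 23.675 p [ 0.5357 -0.1791  0.1616] R [[0.996, 0.088, -0.001], [0.088, -0.996, 0.0], [-0.001, -0.0, -1.0]] F [ 0.08 -0.54 -0.39] w 0.0855
[253.12725205 114.86757546]
213 79
```

View pics/w13.png

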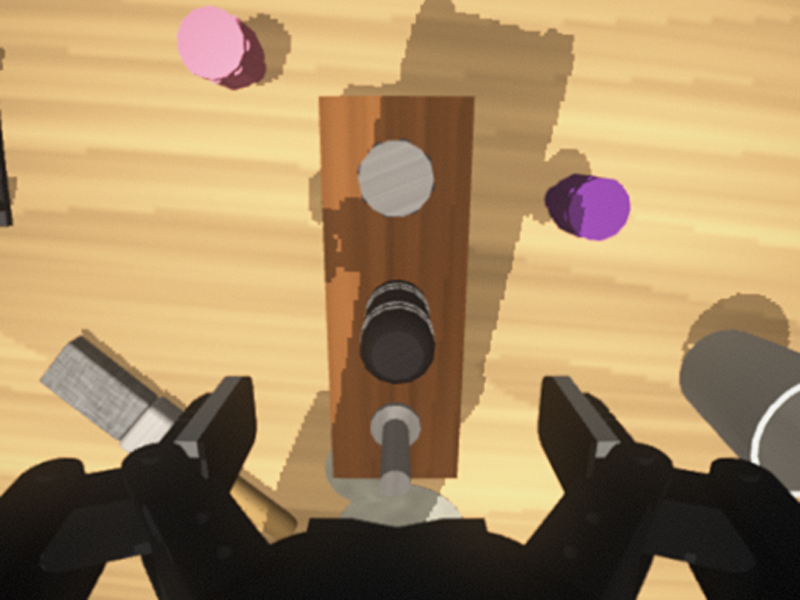

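View pics/w13c.png

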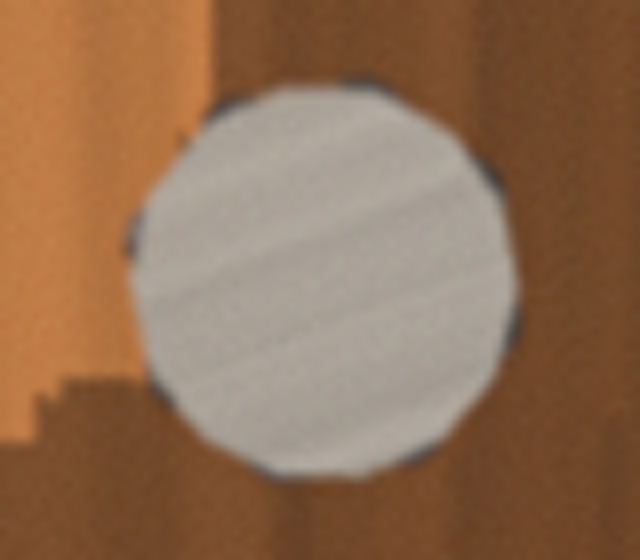

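View pics/s13.png

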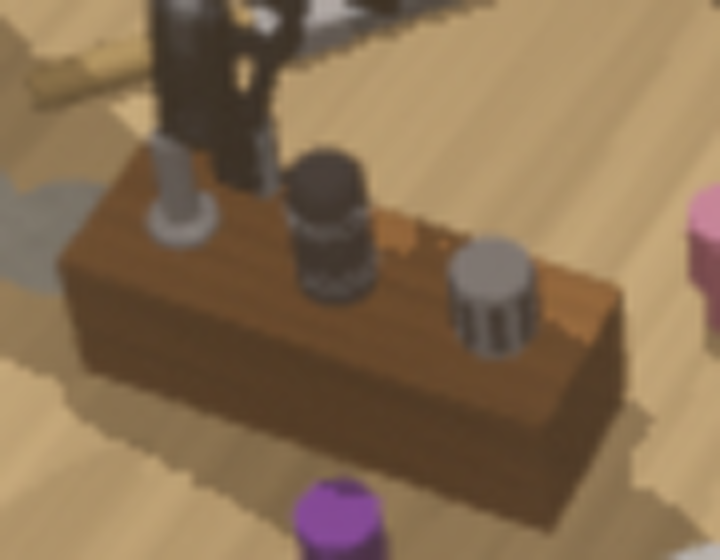

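Run:
```python
from h import *
f=load("w13")
g=lambda U,V,z: np.round(px2w(f,((U+.5)/8-.5+213,(V+.5)/8-.5+79),z),4)
b=g(324,281,.1);print(b,np.linalg.norm(g(132,281,.1)-g(517,281,.1))); plan(b[0]+.0012,b[1]-.0006,.081,5.1)
```

```text
[ 0.5987 -0.1724  0.1   ] 0.029713969778540204
tool shift cm [ 6.49 -0.03  8.  ] twist -0.0011 yaw now deg 5.03 tilt [-1.5e-03  4.0e-04 -1.0e+00]
```

Request:
servo_tool:
  rows:
    - [3.2,0,0,0,1]
    - [3.2,0,0,0,1]
    - [0.1,0,2,0,1]
    - [0,0,2,0,1]
    - [0,0,1,0,1]

```text
t: 24.4
ee_pos: [0.5982, -0.1736, 0.1094]
tcp_rot: [0.999, 0.044, -0.002, -0.0]
contact_force: [-0.3, 0.0, 0.3]
width: 0.0853
```

Run:
```python
from h import *
r.grab_frame("top");r.grab_frame("top");pose();plan(.5999,-.1730,.081,5.1)
```

```text
t 24.5 p [ 0.5988 -0.1735  0.1101] R [[0.996, 0.087, -0.004], [0.087, -0.996, 0.001], [-0.004, -0.001, -1.0]] F [ 0.57  0.04 -0.03] w 0.0853
tool shift cm [ 0.13 -0.04  2.91] twist -0.0017 yaw now deg 5.0 tilt [-3.7e-03  6.0e-04 -1.0e+00]
```

Request:
servo_tool:
  rows:
    - [0.1,0,1,0,1]
    - [0,0,1,0,1]
    - [0,0,0.9,0,1]
    - [0,0,0,0,1]
    - [0,0,0,0,1]

```text
t: 25.12
ee_pos: [0.6019, -0.1734, 0.0831]
tcp_rot: [0.999, 0.044, 0.0, 0.0]
contact_force: [0.1, 0.0, -0.1]
width: 0.0855
```

Request:
servo_tool:
  rows:
    - [0,0,0,0,0]
    - [0,0,0,0,0]
    - [0,0,0,0,0]
    - [0,0,0,0,0]
    - [0,0,0,0,0]
  grip_force: 40

```text
t: 25.75
ee_pos: [0.602, -0.1734, 0.0833]
tcp_rot: [0.999, 0.044, 0.0, 0.0]
contact_force: [0.4, 0.5, 2.4]
width: 0.029
```

Run:
```python
from h import *
f=see("wrist","w14");pose()
```

```text
t 25.8 p [ 0.6019 -0.1734  0.0833] R [[0.996, 0.088, 0.0], [0.088, -0.996, -0.0], [0.0, 0.0, -1.0]] F [-0.65  0.97  3.69] w 0.0285
```

View pics/w14.png

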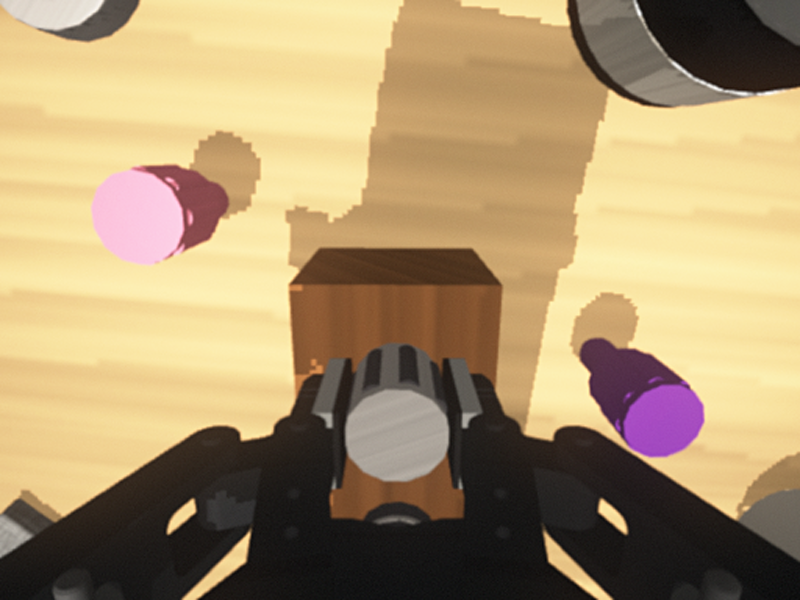

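Request:
servo_tool:
  rows:
    - [0,0,-1,0,0]
    - [0,0,-1.7,0,0]
    - [0,0,-2,0,0]
    - [0,0,-2,0,0]
    - [0,0,-1,0,0]

```text
t: 26.42
ee_pos: [0.6026, -0.1736, 0.1622]
tcp_rot: [0.999, 0.044, 0.001, 0.0]
contact_force: [0.6, -0.6, -1.3]
width: 0.0285
```

Run:
```python
from h import *
pose();plan(.6023,.0978,.16,5.1)
```

```text
t 26.425 p [ 0.6026 -0.1736  0.1622] R [[0.996, 0.088, 0.003], [0.088, -0.996, -0.001], [0.002, 0.001, -1.0]] F [ 0.61 -0.55 -1.34] w 0.0285
tool shift cm [  2.35 -27.04   0.2 ] twist -0.0013 yaw now deg 5.03 tilt [ 2.5e-03 -6.0e-04 -1.0e+00]
```

Request:
servo_tool:
  rows:
    - [0.3,-3,0,0,0]
    - [0.4,-4.8,0,0,0]
    - [0.4,-4.8,0,0,0]
    - [0.4,-4.8,0,0,0]
    - [0.4,-4.8,0,0,0]

```text
t: 27.05
ee_pos: [0.601, 0.0509, 0.1603]
tcp_rot: [0.999, 0.044, 0.0, 0.0]
contact_force: [1.1, -0.1, -1.6]
width: 0.0289
```

Request:
servo_tool:
  rows:
    - [0.3,-3.3,0,0,0]
    - [0.1,-1.5,0,0,0]
    - [0,0,0,0,0]
    - [0,0,0,0,0]
    - [0,0,0,0,0]

```text
t: 27.68
ee_pos: [0.6012, 0.0955, 0.1599]
tcp_rot: [0.999, 0.043, -0.0, 0.001]
contact_force: [-0.2, 0.3, -2.2]
width: 0.0286
```

Run:
```python
from h import *
for i in range(4): r.grab_frame("top")
f=see("wrist","w15",195,165,110,80,7);pose();plan(.6023,.0978,.16,5.1)
```

```text
t 27.925 p [0.601  0.0972 0.16  ] R [[0.996, 0.087, -0.0], [0.087, -0.996, -0.0], [-0.0, 0.0, -1.0]] F [ 0.57 -0.55 -2.15] w 0.0286
tool shift cm [ 0.13 -0.05 -0.  ] twist -0.0018 yaw now deg 5.0 tilt [-0.e+00 -1.e-04 -1.e+00]
```

View pics/w15.png

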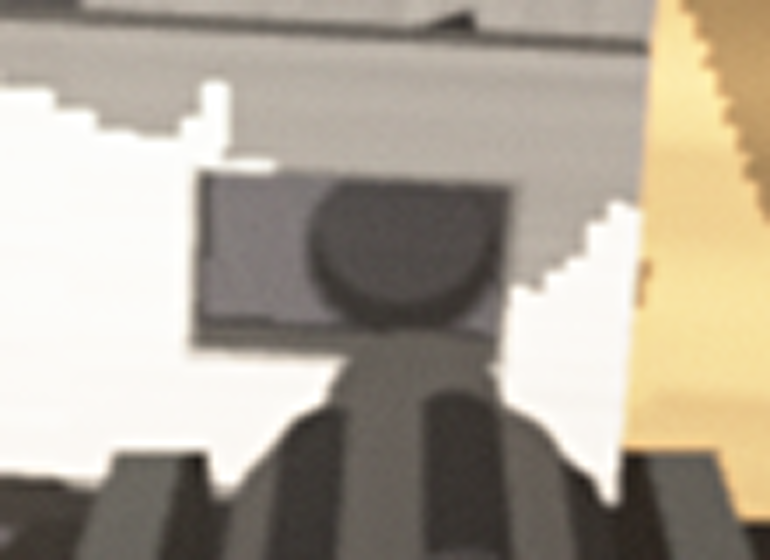

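Run:
```python
from h import *
f=load("w15")
g=lambda U,V,z: np.round(px2w(f,((U+.5)/7-.5+195,(V+.5)/7-.5+165),z),4)
print("foot far edge",g(414,333,.1087)); print("head axis exp",.601-.0033,.0972+.001)
print("slot corners",[g(*p,.0785) for p in [(200,173),(513,184),(500,360),(192,350)]])
print("hole L R",g(308,240,.07),g(500,240,.07), g(404,335,.07))
crop(f,"w15b",225,190,60,50,12)
```

```text
foot far edge [0.6036 0.0979 0.1087]
head axis exp 0.5977 0.0982
slot corners [array([0.6081, 0.1205, 0.0785]), array([0.6097, 0.0881, 0.0785]), array([0.5902, 0.0875, 0.0785]), array([0.5884, 0.1202, 0.0785])]
hole L R [0.599 0.109 0.07 ] [0.6008 0.0882 0.07  ] [0.5889 0.0977 0.07  ]
```

View pics/w15b.png

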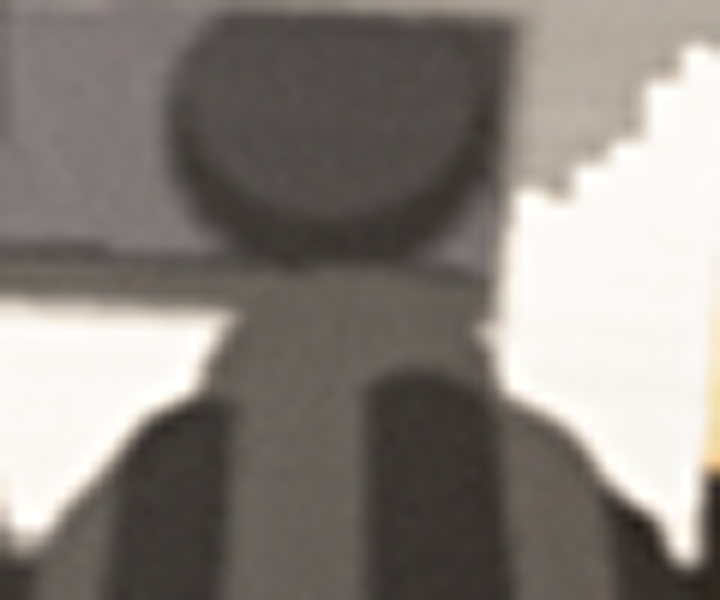

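Request:
servo_tool:
  rows:
    - [0.14,-0.05,0.5,0,0]
    - [0,0,1,0,0]
    - [0,0,1,0,0]
    - [0,0,0,0,0]
    - [0,0,0,0,0]

```text
t: 28.55
ee_pos: [0.6024, 0.0983, 0.1349]
tcp_rot: [0.999, 0.044, -0.0, -0.0]
contact_force: [0.6, 0.4, -2.0]
width: 0.0287
```

Run:
```python
from h import *
for i in range(3): r.grab_frame("top")
f=see("wrist","w16",205,180,100,75,8);pose();plan(.6024,.0977,.13,5.1)
```

```text
t 28.75 p [0.6026 0.0983 0.1353] R [[0.996, 0.088, 0.001], [0.088, -0.996, 0.0], [0.001, -0.0, -1.0]] F [-0.44  0.78 -2.2 ] w 0.0289
tool shift cm [-0.02  0.05  0.53] twist -0.0013 yaw now deg 5.03 tilt [ 6.e-04  1.e-04 -1.e+00]
```

View pics/w16.png

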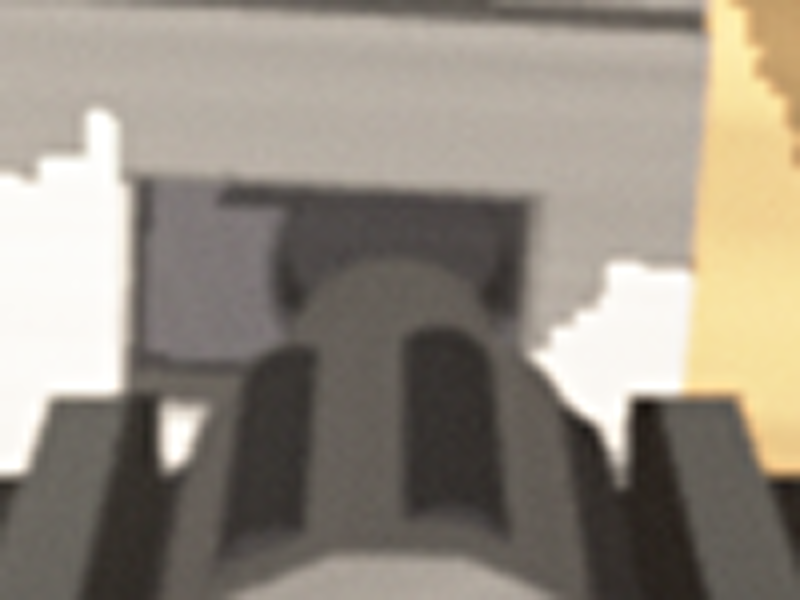

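Request:
servo_tool:
  rows:
    - [-0.02,0.02,0.25,0,0]
    - [0,0,0.25,0,0]
    - [0,0,0.25,0,0]
    - [0,0,0.25,0,0]
    - [0,0,0,0,0]

```text
t: 29.38
ee_pos: [0.602, 0.098, 0.1247]
tcp_rot: [0.999, 0.044, -0.0, 0.0]
contact_force: [-0.3, 0.2, -1.6]
width: 0.0287
```

Request:
servo_tool:
  rows:
    - [0,0,0.2,0,0]
    - [0,0,0.2,0,0]
    - [0,0,0.2,0,0]
    - [0,0,0,0,0]
    - [0,0,0,0,0]

```text
t: 30.0
ee_pos: [0.6022, 0.0981, 0.119]
tcp_rot: [0.999, 0.044, 0.0, -0.0]
contact_force: [-0.2, -0.6, -1.4]
width: 0.0286
```

Request:
servo_tool:
  rows:
    - [0,0,0.2,0,0]
    - [0,0,0.2,0,0]
    - [0,0,0.2,0,0]
    - [0,0,0,0,0]
    - [0,0,0,0,0]

```text
t: 30.62
ee_pos: [0.6021, 0.098, 0.113]
tcp_rot: [0.999, 0.044, -0.0, -0.0]
contact_force: [-0.4, -0.4, -2.3]
width: 0.0288
```

Foot is now below the bush's top face with no contact force. I'm continuing to the seat (TCP about 0.096).

Request:
servo_tool:
  rows:
    - [0,0,0.3,0,0]
    - [0,0,0.3,0,0]
    - [0,0,0.3,0,0]
    - [0,0,0.2,0,0]
    - [0,0,0,0,0]

```text
t: 31.25
ee_pos: [0.602, 0.098, 0.1018]
tcp_rot: [0.999, 0.044, -0.0, 0.0]
contact_force: [-1.4, -0.0, -1.3]
width: 0.0287
```

Request:
servo_tool:
  rows:
    - [0,0,0.2,0,0]
    - [0,0,0.1,0,0]
    - [0,0,0.1,0,0]
    - [0,0,0,0,0]
    - [0,0,0,0,0]

```text
t: 31.88
ee_pos: [0.6022, 0.098, 0.098]
tcp_rot: [0.999, 0.044, 0.0, -0.0]
contact_force: [0.6, -1.0, -1.6]
width: 0.0284
```

Request:
servo_tool:
  rows:
    - [0,0,0.1,0,0]
    - [0,0,0.03,0,0]
    - [0,0,0,0,0]
    - [0,0,0,0,0]
    - [0,0,0,0,0]

```text
t: 32.5
ee_pos: [0.6021, 0.098, 0.0967]
tcp_rot: [0.999, 0.044, 0.0, -0.0]
contact_force: [0.2, 0.1, -1.5]
width: 0.0287
```

Request:
servo_tool:
  rows:
    - [0,0,0.05,0,0]
    - [0,0,0.03,0,0]
    - [0,0,0,0,0]
    - [0,0,0,0,0]
    - [0,0,0,0,0]

```text
t: 33.12
ee_pos: [0.6021, 0.098, 0.0959]
tcp_rot: [0.999, 0.044, -0.0, -0.0]
contact_force: [-0.6, -0.8, -2.1]
width: 0.0287
```

Request:
servo_tool:
  rows:
    - [0,0,0.03,0,0]
    - [0,0,0.02,0,0]
    - [0,0,0,0,0]
    - [0,0,0,0,0]
    - [0,0,0,0,0]

```text
t: 33.75
ee_pos: [0.6022, 0.098, 0.0957]
tcp_rot: [0.999, 0.044, 0.0, 0.0]
contact_force: [-2.8, -0.2, 5.6]
width: 0.029
```

Seated on the strap with light contact. Next I release and rise.

Request:
servo_tool:
  rows:
    - [0,0,-0.04,0,0]
    - [0,0,0,0,1]
    - [0,0,0,0,1]
    - [0,0,0,0,1]
    - [0,0,0,0,1]

```text
t: 34.38
ee_pos: [0.6022, 0.0981, 0.0957]
tcp_rot: [0.999, 0.044, 0.0, -0.0]
contact_force: [-0.5, -0.2, 0.6]
width: 0.0857
```

Request:
servo_tool:
  rows:
    - [0,0,-0.8,0,1]
    - [0,0,-2,0,1]
    - [0,0,-2.5,0,1]
    - [0,0,-2,0,1]
    - [-3,0,0,0,1]

```text
t: 35.0
ee_pos: [0.5752, 0.096, 0.1724]
tcp_rot: [0.999, 0.044, 0.004, -0.001]
contact_force: [-1.7, 0.2, -0.5]
width: 0.0851
```

Request:
servo_tool:
  rows:
    - [-4,0,0,0,1]
    - [0,0,0,0,1]
    - [0,0,0,0,1]
    - [0,0,0,0,1]
    - [0,0,0,0,1]

```text
t: 35.62
ee_pos: [0.5331, 0.092, 0.1689]
tcp_rot: [0.999, 0.044, 0.0, -0.0]
contact_force: [-0.4, -0.1, 0.4]
width: 0.0854
```

Run:
```python
from h import *
pose();f=see("wrist","w17");see("scene","s17",165,105,150,140,4);see("top","t17",140,160,210,100,3)
```

```text
t 35.625 p [0.5331 0.092  0.1689] R [[0.996, 0.088, 0.0], [0.088, -0.996, 0.0], [0.0, -0.0, -1.0]] F [-0.41 -0.09  0.41] w 0.0854
```

View pics/w17.png

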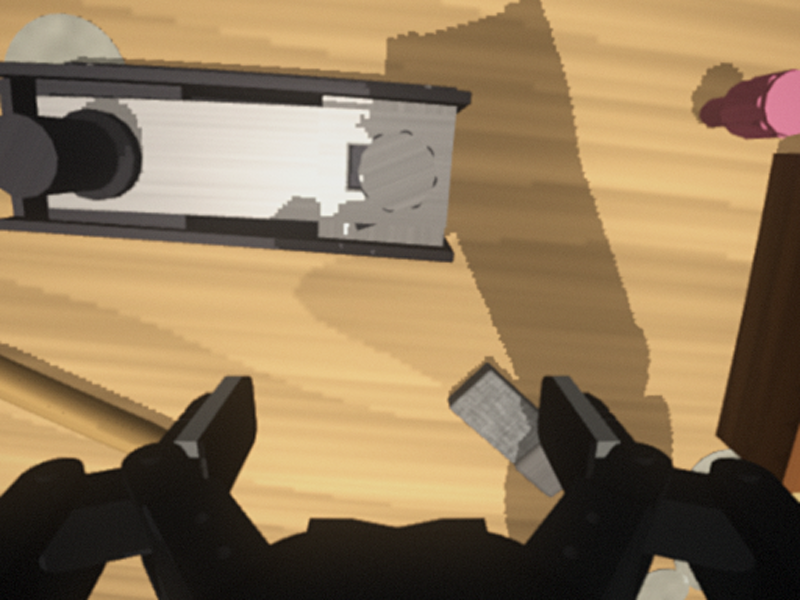

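View pics/s17.png

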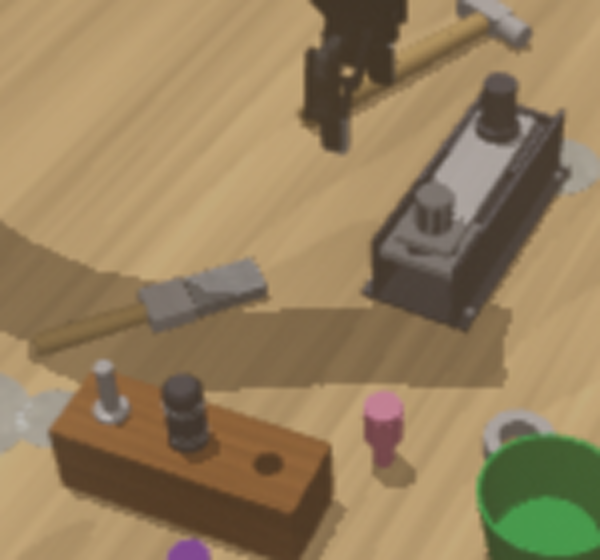

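Run:
```python
from h import *
f=load("w17"); g=lambda U,V,z: np.round(px2w(f,((U+.5)/1.5625-.5,(V+.5)/1.5625-.5),z),4)
print("head",g(398,171,.1125),"d",np.linalg.norm(g(358,171,.1125)-g(438,171,.1125)),"slot exp .5996 at y .0988; slot left edge",g(348,144,.0785),g(347,189,.0785))
pose(); print(r.sign_off())
```

```text
head [0.5991 0.098  0.1125] d 0.030718886698576826 slot exp .5996 at y .0988; slot left edge [0.6079 0.1211 0.0785] [0.5882 0.1203 0.0785]
t 35.775 p [0.5326 0.0919 0.1687] R [[0.996, 0.088, -0.0], [0.088, -0.996, 0.0], [-0.0, -0.0, -1.0]] F [-0.61 -0.91  0.64] w 0.0857
the job is handed in; nothing more can be done
None
```

I handed the job in at 35.8 s of the 72 s allowed. It reports no verdict, so the results below are from my own checks.

- **Drift through the holes:** I worked the drift down slowly until its handle sat on the strap and held it there for over half a second. The sideways force was about 3 N, which is the strap's own friction. The net downward push on seating was about 9 N, against the 20 N limit.
- **Drift back in the block:** It went back into its own hole. At release its shoulder was within about 0.5 mm of its starting height, and the pictures afterwards show it upright.
- **Bolt home:** It went in with no resistance until the head touched the strap, with a net push of about 7 N. The last wrist picture puts the head about 0.5 mm off the slot centre across the strap and about 6 mm along it, against limits of 3 mm and 10 mm. It stands upright.
- **Everything else:** The gripper is open and clear of everything, and the bystanders in the last pictures look where they started, though I did not measure them. No check failed or disagreed.

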